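Load the stand-off feeder and hold its cam gate open

ROBOT

A 6-joint arm with a two-finger parallel gripper is mounted at the origin on the work surface. World frame = base frame: x ahead of the robot, y to its left, z up, the work surface at z = 0. Lengths are in m, angles in rad, forces in N, time in s.
With the tool pointing down it reaches from about 0.25 to 0.775 m from the base axis. Payload 4 kg.
Tool frame: the origin (TCP) lies at the very end of the fingers, on their centre line; the grasp point (between the pads) lies hold_point_z behind it (hold_point_z is the distance from the TCP to the grasp point, in m); z points along the fingers, y is the direction in which the jaws open and shut (so a half turn about z gives the same grasp; the last joint's range is limited). The gripper opens to 94 mm and grips with 3 to 60 N. Pads are 16 mm wide; open, the fingers measure 119 mm over their backs; the gripper's body (75 mm by 177 mm) begins 78 mm behind the grasp point.
Start: joints at [-1.307, 0.087, 1.371, -0, 1.684, -0.103], TCP at [0.197, -0.513, 0.206] pointing down, gripper open.
Joint ranges: [-3.1, 3.1], [-0.76, 2.03], [0.27, 2.55], [-1.08, 4.22], [0.17, 2.65], [-2.57, 2.57]. Speed limits (rad/s): [2.79, 2.79, 3.14, 3.14, 3.14, 3.14].

INTERFACE

Orientations are given as [roll, pitch, yaw] about the fixed x, y, z axes, in that order (R = Rz(yaw) Ry(pitch) Rx(roll)).
In Python, from bench import * gives the robot as it stands.
- The arm moves only by the tool step_arm, never from a script. Its argument "increments" is text: rows parted by semicolons, each of 6 numbers parted by spaces: the shift along the tool's x, y, z in cm, then the turn, a rotation vector about the tool's x, y, z in rad. A call has 1 to 5 rows; each row shifts and turns the commanded pose from where the row before left it, along the tool's axes as they then stand; what a row does not reach is not made up. A row lasts 1/10 s, in which the tool goes at most 50 mm and 8.59 degrees, less where a joint would pass 70% of its speed; a pose out of reach is approached as far as the arm can. A call is refused whole if a number of a shift passes 5 or a number of a turn 0.15, either way. A call with a gripper value outside its range is refused whole. "claw" is the gripper's target within -1 to 1 (shut at 1, half-way at 0, fully open at -1), set as the call begins (left out, the last holds). The fingers move at their own pace and stop on an object; the grip force is fixed at half the most. Time passes only in rows, so rows that do not move let the fingers close. It gives the time, the measured TCP pose, the force and the opening at its end, in the units of the state.
- get_obs(): the state, without advancing time (a new reading comes with each control period).
- snapshot(name): name is "side" or "top" or "wrist"; returns the picture (420x560x3 uint8, red, green, blue); there is no depth.
- calibration(name): a dict with "camera_matrix" (3x3 intrinsics, pixels), "eye" and "orientation" of the camera in the world; the wrist camera has in their place "tool_from_camera" (4x4, takes a point from camera to tool coordinates, whose origin is the TCP and whose axes are the flange's). Camera axes: x right, y up, looking along -z (the intrinsics and any distortion apply to the point x, -y, -z); pixel columns grow to the right and rows downward; lengths in m; the calibration is good to about 2 mm. A picture is of the moment at which its call begins: read the wrist's pose just before it. calibration takes no time and is no camera call.
- close_job(): hands the job in, once; it reports no verdict.
The state is a dict: "time": time; "joint_positions": joint angles; "qvel": joint speeds; "joint_torque": joint torques, N m; "tool_pos": TCP position; "ee_rot": TCP orientation; "wrist_force": force on the tool from outside, world axes, zero at the start; "wrist_torque": the same for the moment, N m; "width": finger opening in m.
Only numpy, scipy, OpenCV 4.12 (cv2) and the standard library are available. Lean on these libraries where they do the work, as an engineer would, in place of code of your own. Each camera call takes 0.05 s, during which the arm holds its last target. There are 200 camera calls.

TASK

Lift the yellow bar of the feeder's blue tip-up tray so that all four red stand-offs slide into the hopper while its gate is shut, then lower the tray back down onto its rest. After that swing the black-knobbed cam lever straight up, where it lifts the red gate highest, and finish while still holding the lever there, with all four stand-offs run down the chute into the blue bin. Leave the bin and the other things on the bench where they are.

Things in the scene. Friction and masses are not known exactly. Their poses are not given: they have to be found in the camera images.
- feeder: Bench feeder of aluminium sheet on a dark steel base, fixed. Origin on the bench under the hopper; z up, x away from the robot at yaw 0, y left. In line along y: tip tray (+y side), hopper, gate at y = -62 mm, chute end at y = -100 mm, bin. Side walls 165 mm high; the gate's guide frame (posts at x = +-53 mm, y = -63 mm) is 196 mm high.
- hopper (a point): Middle of the hopper's inside, feeder frame (0, -10, 120) mm. Inside the hopper is 90 mm wide in x and reaches from y = -60 (gate) to 53 mm (under the tray's hinge). Its smooth floor falls towards -y at 31 degrees: 135 mm high at y = 50, 69 mm at the gate, 45 mm at the chute's end.
- tray_hinge (a point): Middle of the tray's hinge axis, feeder frame (0, 50, 155) mm; the axis runs along the feeder's x.
- tip_tray (a joint): Tilt of the blue tray, rad: 0 level on its rest (gravity returns it there), growing as the bar end is lifted, stop at 1.05. Tray 88 mm wide, 130 mm long from the hinge towards the feeder's +y, walls 35 mm high, open at the hinge end. Empty 0.25 kg; the bar takes about 3 N to lift. The stand-offs begin to slide at about 0.3 rad and are out by 0.95 rad.
- tray_bar (a point): Middle of the tray's yellow round handle bar: 12 mm diameter, 80 mm long along the feeder's x, on a strut at x = +-37 mm. Tray level: 184 mm from the hinge along the feeder's +y, 18 mm above hinge height (173 mm above the bench). The gap between bar and tray wall is 44 mm. It moves on an arc of 185 mm radius about the hinge.
- cam_lever (a joint): Angle of the cam lever, rad: 0 level, pointing to the feeder's -x (to the robot); grows as the knob is raised; 1.571 straight up = highest lift; beyond, up to the stop at 2.2, the gate sinks again. Friction 0.15 N m, return spring 0.25 N m per rad: let go near the top it falls back. About 6 N at the knob. Starts between 0 and 0.25.
- lever_axis (a point): Point on the lever's turning axis in the plane in which the knob moves, feeder frame (-75, -140, 85) mm; the axis runs along the feeder's y.
- lever_handle: The lever's steel rod (10 mm diameter) with a black drum knob at its end: 30 mm diameter, 28 mm wide, its flat faces towards the feeder's +y and -y at any lever angle. Origin at the knob's centre, 95 mm from lever_axis; the rod runs from it along this body's +x to the axis.
- gate (a joint): Height of the red gate plate above shut, m: 0 with the lever level, at most 0.045 with the lever straight up (0.011 with the lever at 0.25 rad). Driven by the cam only. The stand-offs pass freely when it is fully up.
- bin: Blue open bin (loose, 0.5 kg) under the chute's end, 125 (x) by 145 (y) mm outside, walls 4 mm thick and 70 mm high but for the low wall under the chute, 34 mm high. Origin: middle of its underside, axes about those of the feeder.
- standoff0: Dark red resin stand-off with a brass insert, a smooth round cylinder of 26 mm diameter and 28 mm height, about 30 g; origin at the middle of its underside, z along its axis. Starts standing in the tray.
- standoff1: Dark red resin stand-off with a brass insert, a smooth round cylinder of 26 mm diameter and 28 mm height, about 30 g; origin at the middle of its underside, z along its axis. Starts standing in the tray.
- standoff2: Dark red resin stand-off with a brass insert, a smooth round cylinder of 26 mm diameter and 28 mm height, about 30 g; origin at the middle of its underside, z along its axis. Starts standing in the tray.
- standoff3: Dark red resin stand-off with a brass insert, a smooth round cylinder of 26 mm diameter and 28 mm height, about 30 g; origin at the middle of its underside, z along its axis. Starts standing in the tray.
- scanner: Black hand scanner lying on the bench, about 180 x 55 x 42 mm; to be left alone.
- capacitor: White capacitor lying, 44 mm diameter, 106 mm long, steel feet; to be left alone.
- probe: Orange test probe lying, 160 mm long, 16 mm diameter; to be left alone.
- tape: Yellow roll of tape lying flat in front of the feeder, 80 mm diameter, 20 mm high; to be left alone.
- driver: Screwdriver lying; to be left alone.
- spare_fuse: White ceramic fuse standing behind the feeder, 28 mm diameter, 50 mm high; to be left alone.
Things that resemble listed ones, but are neither listed nor needed, are in the scene too. What is shaped like the standoff2 but turquoise or white is not meant.

How it is judged:
By the outcome, as a careful person would: the job done as asked, in the order asked, and still so for the second after the job is handed in, while the arm keeps its last pose, push and grip.
It also fails if it takes over 61 s, if anything falls off the work surface, if the arm or the gripper's body presses on something with over 40 N, if the wrist force passes 120 N, or if a joint passes its speed limit or range.

## Working session

There is one attempt and no reset: what is moved stays moved. The work goes in short steps, Python scripts to look and compute and a tool call to move; the robot and the scene stay as the last step left them, time stands still between calls to the robot, and variables do not carry over. Pictures are saved under pics/ and viewed, about 8 in all and at most 12, crops included, and the job is handed in when it is done.

Besides the shell and the picture viewer there is one more tool, called after "Call:" as name(argument=value, ...) on one line, values as JSON. step_arm: Moves the arm, as the interface text tells. Its arguments: {"type":"object","properties":{"increments":{"type":"string"},"claw":{"type":"number"}},"required":["increments"]}

```bash
mkdir -p pics; ls; python3 - <<'E'
from bench import *
import cv2,numpy as np
o=get_obs();print(o)
for n in("top","side"):
    im=snapshot(n);cv2.imwrite(f"pics/{n}0.png",im[:,:,::-1])
    print(n,calibration(n))
print(calibration("wrist"))
E
```

```text
pics
{'time': 0.0, 'joint_positions': array([-1.30710183e+00,  8.79677016e-02,  1.37219061e+00, -5.30464357e-06,
        1.68358575e+00, -1.03112315e-01]), 'qvel': array([-1.01927313e-03, -2.15719439e-04, -2.02679373e-05, -6.27741220e-04,
       -1.70653732e-03,  1.39760619e-03]), 'joint_torque': array([-1.31872865e-03, -3.40191185e+01, -3.02424359e+01,  7.15901772e-02,
        3.32209328e-02, -1.62679712e-04]), 'tool_pos': array([ 0.19710081, -0.51291021,  0.20432951]), 'ee_rot': array([-3.13945213e+00, -2.16199313e-04,  3.66805988e-01]), 'wrist_force': array([0.11973975, 0.30255576, 0.41983723]), 'wrist_torque': array([ 0.00184015,  0.03568031, -0.0271288 ]), 'width': 0.09348131053243497}
top {'camera_matrix': array([[504.63342274,   0.        , 287.69588888],
       [  0.        , 504.63342274, 215.64583332],
       [  0.        ,   0.        ,   1.        ]]), 'eye': array([0.2929062 , 0.00483459, 1.3501104 ]), 'orientation': array([ 0.22047019,  0.00593962, -1.65967401])}
side {'camera_matrix': array([[426.85481871,   0.        , 280.70401836],
       [  0.        , 426.85481871, 206.53444197],
       [  0.        ,   0.        ,   1.        ]]), 'eye': array([0.30701302, 0.63676636, 0.8698164 ]), 'orientation': array([ 0.75188833, -0.01400787, -2.76085388])}
{'camera_matrix': array([[333.95257563,   0.        , 276.91513595],
       [  0.        , 333.95257563, 207.05176741],
       [  0.        ,   0.        ,   1.        ]]), 'tool_from_camera': array([[ 7.43719219e-04,  9.72517994e-01,  2.32826542e-01,
         6.67190151e-02],
       [ 9.99999648e-01, -8.13881066e-04,  2.05281687e-04,
         2.00612938e-04],
       [ 3.89133248e-04,  2.32826307e-01, -9.72518257e-01,
        -1.79636225e-01],
       [ 0.00000000e+00,  0.00000000e+00,  0.00000000e+00,
         1.00000000e+00]])}
```

View pics/top0.png

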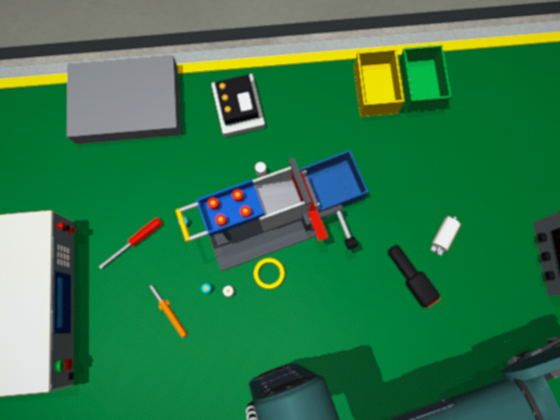

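View pics/side0.png

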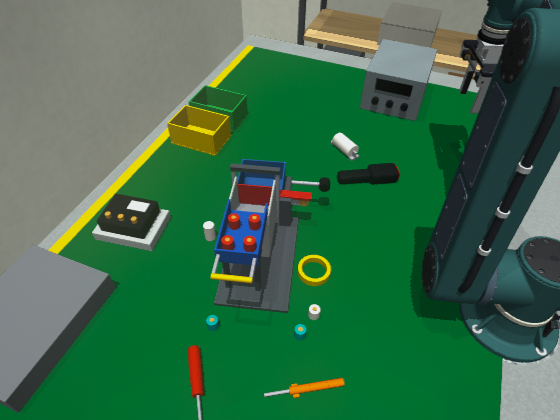

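```bash
python3 -c "
import bench;print([x for x in dir(bench) if not x.startswith('_')]); print(getattr(bench,'hold_point_z',None))"
```

```text
['IKError', 'calibration', 'close_job', 'get_obs', 'hold_point_z', 'snapshot']
0.0188
```

```bash
cat > h.py <<'E'
import numpy as np,cv2
from scipy.spatial.transform import Rotation as R
from bench import *
def cam(n,obs=None):
    c=calibration(n)
    if n=="wrist":
        T=c["tool_from_camera"];Rt=R.from_euler("xyz",obs["ee_rot"]).as_matrix()
        return c["camera_matrix"],Rt@T[:3,3]+obs["tool_pos"],Rt@T[:3,:3]
    return c["camera_matrix"],np.array(c["eye"]),R.from_euler("xyz",c["orientation"]).as_matrix()
def proj(c,P):
    K,e,M=c;p=(np.atleast_2d(P)-e)@M;u=np.c_[p[:,0],-p[:,1],-p[:,2]]@K.T
    return u[:,:2]/u[:,2:]
def onz(c,uv,z):
    K,e,M=c;d=np.linalg.inv(K)@[uv[0],uv[1],1];d=M@(d*[1,-1,-1]);return e+d*(z-e[2])/d[2]
def blobs(m,amin=15):
    n,l,s,ce=cv2.connectedComponentsWithStats(m.astype(np.uint8))
    return [(s[i].tolist(),ce[i].round(1).tolist()) for i in range(1,n) if s[i][4]>=amin],l
E
python3 - <<'E'
from h import *
for n,box in(("top",(170,200,205,250)),("side",(205,250,260,285))):
    im=cv2.imread(f"pics/{n}0.png");h=cv2.cvtColor(im,cv2.COLOR_BGR2HSV);c=cam(n)
    y=cv2.inRange(h,(22,120,90),(34,255,255));x0,y0,x1,y1=box
    m=np.zeros_like(y);m[y0:y1,x0:x1]=y[y0:y1,x0:x1]
    pts=np.argwhere(m)[:,::-1];print(n,"bar",blobs(m)[0],cv2.minAreaRect(pts.astype(np.float32)))
    k=(h[:,:,2]<45)
    m=np.zeros_like(y); b=(335,225,365,255) if n=="top" else (315,172,336,195)
    m[b[1]:b[3],b[0]:b[2]]=k[b[1]:b[3],b[0]:b[2]];print("knob",blobs(m)[0])
    r=cv2.inRange(h,(0,150,60),(8,255,255))|cv2.inRange(h,(172,150,60),(180,255,255));print("red",blobs(r)[0])
a=cv2.imread("pics/top0.png")[140:260,165:385];b=cv2.imread("pics/side0.png")[150:310,190:350]
cv2.imwrite("pics/crop0.png",np.vstack([cv2.resize(a,(660,360),interpolation=2)[:300],np.hstack([cv2.resize(b,(300,300),interpolation=2),np.zeros((300,360,3),np.uint8)])]))
E
```

```text
top bar [([176, 209, 14, 32, 175], [182.5, 224.9])] ((182.5500030517578, 224.64999389648438), (33.203914642333984, 5.692099094390869), 71.56504821777344)
knob [([345, 237, 13, 12, 103], [351.1, 242.9])]
red [([300, 172, 28, 68, 397], [315.4, 218.2]), ([292, 174, 11, 26, 48], [296.8, 186.2]), ([232, 189, 11, 12, 64], [237.5, 194.9]), ([208, 197, 11, 12, 70], [213.1, 202.7]), ([241, 207, 10, 10, 50], [245.7, 211.8]), ([216, 215, 10, 10, 52], [220.9, 220.1]), ([129, 218, 33, 28, 315], [145.0, 231.4]), ([56, 222, 9, 7, 52], [60.0, 225.2]), ([67, 227, 7, 7, 33], [70.5, 230.1]), ([427, 298, 12, 9, 23], [432.3, 302.0]), ([64, 359, 8, 11, 75], [67.7, 363.9])]
side bar [([211, 273, 42, 10, 258], [231.5, 277.6])] ((231.39108276367188, 277.589111328125), (41.49304962158203, 6.268734931945801), 5.710592269897461)
knob [([319, 178, 11, 14, 122], [324.3, 184.2])]
red [([238, 184, 34, 21, 573], [254.0, 193.7]), ([279, 190, 32, 11, 251], [295.5, 194.7]), ([228, 213, 12, 17, 140], [233.7, 221.3]), ([249, 214, 11, 16, 133], [254.3, 221.9]), ([221, 235, 13, 15, 136], [227.4, 242.6]), ([244, 236, 11, 16, 138], [249.2, 243.8]), ([188, 346, 15, 51, 576], [195.1, 370.5])]
```

View pics/crop0.png

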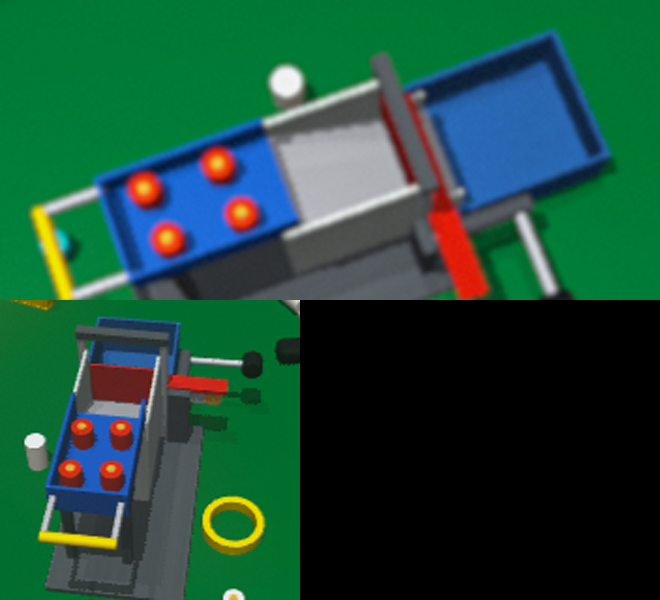

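```bash
python3 - <<'E'
from h import *
from scipy.optimize import least_squares
T,S=cam("top"),cam("side")
def F(p,P):
    c,s=np.cos(p[2]),np.sin(p[2]);P=np.atleast_2d(P)
    return np.c_[p[0]+c*P[:,0]-s*P[:,1],p[1]+s*P[:,0]+c*P[:,1],P[:,2]]
def pts(p):
    return F(p,[[0,.234,.175],[-.075-.095*np.cos(p[3]),-.140,.085+.095*np.sin(p[3])]])
mt=np.array([[182.5,224.7],[350.6,242.2]]);ms=np.array([[231.4,277.4],[324.6,184.2]])
def f(p):return np.r_[(proj(T,pts(p))-mt).ravel(),(proj(S,pts(p))-ms).ravel()]
b=onz(T,mt[0],.173);k=onz(T,mt[1],.1);print(b,k)
d=b-k
r=least_squares(f,[b[0],b[1]-.2,0,.1]);print(r.x,r.fun.round(2))
p=r.x
for n,P in dict(bar=[0,.234,.173],b1=[.04,.234,.173],b2=[-.04,.234,.173],hinge=[0,.05,.155],axis=[-.075,-.14,.085],postA=[-.053,-.063,.196],postB=[.053,-.063,.196],bin=[0,-.18,0]).items():
    w=F(p,P);print(n,w.round(4),proj(T,w).round(),proj(S,w).round())
for n,uv in dict(tape=(268,273),fuse=(261,168),teal=(206,288),white=(228,291),scanner=(395,250),scan2=(430,300)).items(): print(n,onz(T,uv,.02).round(3))
print("knob",pts(p)[1])
E
```

```text
[0.55685579 0.2401125  0.173     ] [ 0.49046079 -0.16366183  0.1       ]
[0.61891349 0.01421807 0.26694438 0.03105778] [-0.11 -0.31  0.17  0.16  0.21  0.16 -0.17 -0.03]
bar [[0.5572 0.2399 0.173 ]] [[183. 225.]] [[232. 278.]]
b1 [[0.5958 0.2505 0.173 ]] [[177. 209.]] [[211. 276.]]
b2 [[0.5186 0.2294 0.173 ]] [[188. 240.]] [[252. 280.]]
hinge [[0.6057 0.0624 0.155 ]] [[256. 200.]] [[248. 214.]]
axis [[ 0.5835 -0.1406  0.085 ]] [[337. 208.]] [[289. 182.]]
postA [[ 0.5844 -0.0605  0.196 ]] [[307. 200.]] [[277. 169.]]
postB [[ 0.6867 -0.0326  0.196 ]] [[292. 160.]] [[233. 165.]]
bin [[ 0.6664 -0.1594  0.    ]] [[338. 186.]] [[263. 191.]]
tape [0.441 0.052 0.02 ]
fuse [0.731 0.048 0.02 ]
teal [0.416 0.217 0.02 ]
white [0.403 0.16  0.02 ]
scanner [ 0.472 -0.289  0.02 ]
scan2 [ 0.333 -0.362  0.02 ]
knob [ 0.49190878 -0.16565474  0.08795001]
```

Call:
step_arm(increments="0 0 -3 0 0 0.1; 0 0 -4 0 0 0; 0 0 -3 0 0 0", claw=0)

```text
time: 0.4
tool_pos: [0.1972, -0.5133, 0.3069]
ee_rot: [3.141, -0.0, 0.267]
wrist_force: [0.7, -0.3, 0.5]
width: 0.0738
```

Call:
step_arm(increments="2 -2.3 0 0 0 0; 2.7 -3.1 0 0 0 0; 2.7 -3.1 0 0 0 0; 2.7 -3.1 0 0 0 0; 2.7 -3.1 0 0 0 0")

```text
time: 0.9
tool_pos: [0.2822, -0.3362, 0.3049]
ee_rot: [-3.141, 0.0, 0.266]
wrist_force: [0.7, -0.1, -0.1]
width: 0.0471
```

Call:
step_arm(increments="2.7 -3.1 0 0 0 0; 2.7 -3.1 0 0 0 0; 2.7 -3.1 0 0 0 0; 2.7 -3.1 0 0 0 0; 2.7 -3.1 0 0 0 0")

```text
time: 1.4
tool_pos: [0.3715, -0.1511, 0.3051]
ee_rot: [-3.141, 0.0, 0.267]
wrist_force: [0.3, 0.5, 0.1]
width: 0.0468
```

Call:
step_arm(increments="2.7 -3.1 0 0 0 0; 2.7 -3.1 0 0 0 0; 2.7 -3.1 0 0 0 0; 2.7 -3.1 0 0 0 0; 2.7 -3.1 0 0 0 0")

```text
time: 1.9
tool_pos: [0.4609, 0.0341, 0.3051]
ee_rot: [3.141, 0.001, 0.267]
wrist_force: [0.2, -0.6, -0.0]
width: 0.0471
```

```bash
cat >> h.py <<'E'
FP=np.array([0.61891,0.01422,0.26694])
def tofeed(w):
    c,s=np.cos(FP[2]),np.sin(FP[2]);d=np.asarray(w)[:2]-FP[:2];return np.array([c*d[0]+s*d[1],-s*d[0]+c*d[1],w[2]])*1e3
def st():
    o=get_obs();M=R.from_euler("xyz",o["ee_rot"]).as_matrix()
    print("t %.2f"%o["time"],"tcp feeder mm",tofeed(o["tool_pos"]).round(1),"tool z",M[:,2].round(3),"yaw-f %.3f"%(o["ee_rot"][2]-FP[2]),"F",np.round(o["wrist_force"],1),"w %.4f"%o["width"],"q",o["joint_positions"].round(2));return o
E
python3 -c "
from h import *
st();print([tofeed(onz(cam('top'),u,.1)).round() for u in((322,235),(312,205),(336,208))])"
```

```text
t 1.90 tcp feeder mm [-147.2   60.8  305.1] tool z [-0. -0. -1.] yaw-f 0.000 F [ 0.2 -0.6 -0. ] w 0.0471 q [-0.05 -0.11  1.37 -0.    1.88  1.25]
[array([-129.,  -77.,  100.]), array([-47., -81., 100.]), array([ -76., -136.,  100.])]
```

Call:
step_arm(increments="2.9 -3.5 0 0 0 0; 2.9 -3.5 0 0 0 0; 2.9 -3.5 -0.5 0 0 0; 3 -3.4 0 0 0 0; 3 -3.4 0 0 0 0")

```text
time: 2.4
tool_pos: [0.5572, 0.2398, 0.31]
ee_rot: [3.141, 0.001, 0.267]
wrist_force: [0.5, -0.0, 0.2]
width: 0.0468
```

Call:
step_arm(increments="0 0 3 0 0 0; 0 0 3 0 0 0; 0 0 0 0 0 0")

```text
time: 2.7
tool_pos: [0.5544, 0.2377, 0.2436]
ee_rot: [3.141, 0.013, 0.268]
wrist_force: [-1.0, 0.2, -1.0]
width: 0.0469
```

```bash
python3 - <<'E'
from h import *
o=st();im=snapshot("wrist")[:,:,::-1].copy();c=cam("wrist",o)
h=cv2.cvtColor(im,cv2.COLOR_BGR2HSV);m=cv2.inRange(h,(22,120,90),(34,255,255))
for b,ce in blobs(m,150)[0]: print(b,ce,tofeed(onz(c,ce,.175)).round(1))
def F(P):
    cc,s=np.cos(FP[2]),np.sin(FP[2]);P=np.array(P)/1e3
    return [FP[0]+cc*P[0]-s*P[1],FP[1]+s*P[0]+cc*P[1],P[2]]
for x in(-40,0,40):
    u=proj(c,F([x,234,173]))[0];print(x,u.round());cv2.circle(im,tuple(int(v) for v in u),3,(255,0,255),1)
cv2.imwrite("pics/w1.png",im)
E
```

```text
t 2.70 tcp feeder mm [ -3.3 232.6 243.6] tool z [-0.012 -0.004 -1.   ] yaw-f 0.001 F [-1.   0.2 -1. ] w 0.0469 q [ 0.31  0.21  1.15 -0.    1.79  1.61]
[267, 155, 17, 105, 1610] [274.9, 205.6] [  4.3 233.9 175. ]
-40 [275. 259.]
0 [275. 210.]
40 [275. 158.]
```

View pics/w1.png

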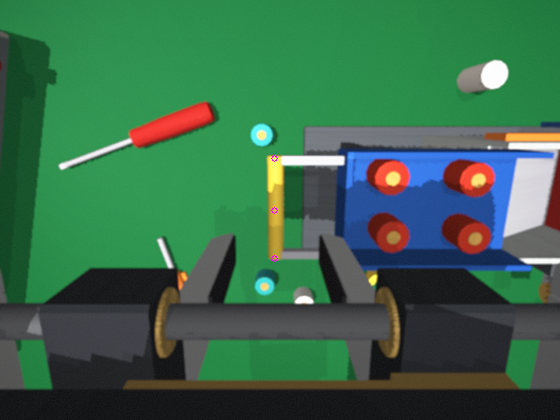

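Call:
step_arm(increments="0 0 2.5 0 0 0; 0 0 2.5 0 0 0; 0 0 2.5 0 0 0; 0 0 1.5 0 0 0; 0 0 0 0 0 0")

```text
time: 3.25
tool_pos: [0.5562, 0.2374, 0.1594]
ee_rot: [3.141, 0.003, 0.266]
wrist_force: [-0.5, 0.3, -0.6]
width: 0.0467
```

```bash
python3 -c "
from h import *
st()"
```

```text
t 3.25 tcp feeder mm [ -1.6 231.8 159.4] tool z [-0.002 -0.001 -1.   ] yaw-f -0.001 F [-0.5  0.3 -0.6] w 0.0467 q [ 0.31  0.22  1.31 -0.    1.61  1.61]
```

Call:
step_arm(increments="0 -0.2 0.5 0 0 0; 0 0 0 0 0 0; 0 0 0 0 0 0; 0 0 0 0 0 0; 0 0 0 0 0 0", claw=1)

```text
time: 3.75
tool_pos: [0.5568, 0.2397, 0.1562]
ee_rot: [3.141, -0.001, 0.267]
wrist_force: [0.1, 2.5, 2.8]
width: 0.011
```

```bash
python3 -c "
from h import *
st()
y,z=0,0
for t in np.arange(0,1.01,.1):
    Y=50+184*np.cos(t)-18*np.sin(t);Z=155+184*np.sin(t)+18*np.cos(t)
    print('%.1f'%t,round(Y,1),round(Z,1),'tool dy %.2f dz %.2f cm'%(-(Y-y)/10,-(Z-z)/10));y,z=Y,Z"
```

```text
t 3.75 tcp feeder mm [ -0.4 233.8 156.2] tool z [ 0.001 -0.    -1.   ] yaw-f -0.000 F [0.1 2.5 2.8] w 0.0110 q [ 0.31  0.22  1.31 -0.    1.6   1.62]
0.0 234.0 173.0 tool dy -23.40 dz -17.30 cm
0.1 231.3 191.3 tool dy 0.27 dz -1.83 cm
0.2 226.8 209.2 tool dy 0.45 dz -1.79 cm
0.3 220.5 226.6 tool dy 0.63 dz -1.74 cm
0.4 212.5 243.2 tool dy 0.80 dz -1.67 cm
0.5 202.8 259.0 tool dy 0.96 dz -1.58 cm
0.6 191.7 273.8 tool dy 1.11 dz -1.47 cm
0.7 179.1 287.3 tool dy 1.26 dz -1.36 cm
0.8 165.3 299.5 tool dy 1.39 dz -1.22 cm
0.9 150.3 310.3 tool dy 1.50 dz -1.08 cm
1.0 134.3 319.6 tool dy 1.60 dz -0.92 cm
```

Call:
step_arm(increments="0 0.11 -0.92 0 0 0; 0 0.16 -0.91 0 0 0; 0 0.20 -0.90 0 0 0; 0 0.25 -0.89 0 0 0; 0 0 0 0 0 0")

```text
time: 4.25
tool_pos: [0.5586, 0.2326, 0.1937]
ee_rot: [3.141, -0.002, 0.266]
wrist_force: [0.8, -0.5, -1.9]
width: 0.011
```

Call:
step_arm(increments="0 0.29 -0.88 0 0 0; 0 0.34 -0.86 0 0 0; 0 0.38 -0.85 0 0 0; 0 0.42 -0.82 0 0 0; 0 0 0 0 0 0")

```text
time: 4.75
tool_pos: [0.5623, 0.2191, 0.2281]
ee_rot: [-3.141, -0.002, 0.267]
wrist_force: [0.4, 3.5, -0.3]
width: 0.0111
```

```bash
python3 -c "
from h import *
st()"
```

```text
t 4.75 tcp feeder mm [ -0.6 212.6 228.1] tool z [ 0.002  0.001 -1.   ] yaw-f -0.000 F [ 0.4  3.5 -0.3] w 0.0111 q [0.28 0.2  1.2  0.   1.74 1.58]
```

Call:
step_arm(increments="0 0.46 -0.80 0 0 0; 0 0.5 -0.78 0 0 0; 0 0.54 -0.75 0 0 0; 0 0.57 -0.72 0 0 0; 0 0 0 0 0 0")

```text
time: 5.25
tool_pos: [0.5675, 0.2001, 0.2585]
ee_rot: [-3.139, -0.003, 0.268]
wrist_force: [0.3, 7.1, 3.3]
width: 0.0111
```

Call:
step_arm(increments="0 0.61 -0.7 0 0 0; 0 0.65 -0.66 0 0 0; 0 0.68 -0.63 0 0 0; 0 0.71 -0.59 0 0 0; 0 0 0 0 0 0")

```text
time: 5.75
tool_pos: [0.5744, 0.1754, 0.2854]
ee_rot: [-3.138, -0.005, 0.269]
wrist_force: [0.2, 6.9, 7.0]
width: 0.0111
```

Call:
step_arm(increments="0 0.73 -0.56 0 0 0; 0 0.77 -0.52 0 0 0; 0 0.79 -0.48 0 0 0; 0 0.81 -0.44 0 0 0; 0 0 0 0 0 0")

```text
time: 6.25
tool_pos: [0.5825, 0.1446, 0.3058]
ee_rot: [-3.14, -0.005, 0.268]
wrist_force: [-0.1, 5.4, 8.3]
width: 0.0112
```

```bash
python3 - <<'E'
from h import *
st()
a=snapshot("top")[120:280,150:390,::-1];b=snapshot("side")[120:320,160:400,::-1]
cv2.imwrite("pics/c2.png",np.hstack([cv2.resize(a,(400,267),interpolation=2),cv2.resize(b,(400,333),interpolation=2)[:267]]))
E
```

```text
t 6.25 tcp feeder mm [ -0.7 135.3 305.8] tool z [ 0.004  0.003 -1.   ] yaw-f 0.001 F [-0.1  5.4  8.3] w 0.0112 q [0.15 0.2  1.04 0.   1.89 1.45]
```

View pics/c2.png

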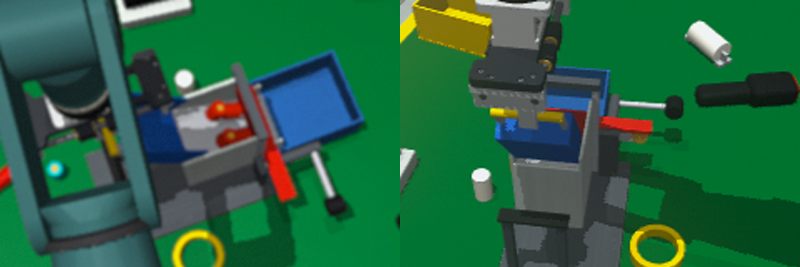

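Call:
step_arm(increments="0 0.3 -0.15 0 0 0; 0 0 0 0 0 0; 0 0 0 0 0 0; 0 0 0 0 0 0; 0 0 0 0 0 0")

```text
time: 6.85
tool_pos: [0.5831, 0.1426, 0.3068]
ee_rot: [-3.14, -0.005, 0.269]
wrist_force: [-0.3, 5.7, 8.3]
width: 0.0113
```

```bash
python3 - <<'E'
from h import *
st()
a=snapshot("top")[150:250,210:330,::-1];b=snapshot("wrist")[:,:,::-1]
cv2.imwrite("pics/c3.png",np.hstack([cv2.resize(a,(400,333),interpolation=2),cv2.resize(b,(400,300))[:333] if 0 else cv2.copyMakeBorder(cv2.resize(b,(400,300)),0,33,0,0,0)]))
E
```

```text
t 6.85 tcp feeder mm [ -0.7 133.3 306.8] tool z [ 0.004  0.003 -1.   ] yaw-f 0.002 F [-0.3  5.7  8.3] w 0.0113 q [0.14 0.2  1.04 0.   1.89 1.45]
```

View pics/c3.png

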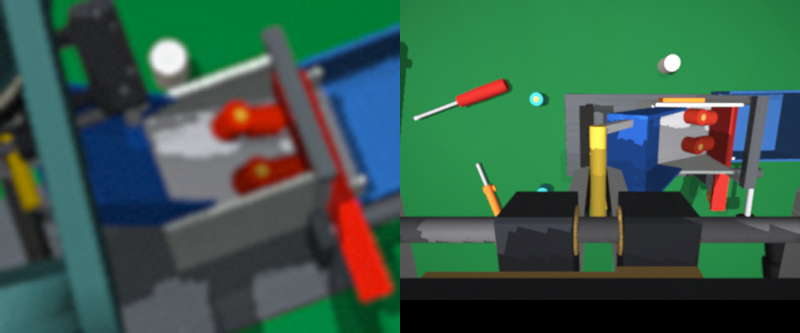

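Call:
step_arm(increments="0 -0.3 0.15 0 0 0; 0 -0.81 0.44 0 0 0; 0 -0.79 0.48 0 0 0; 0 -0.77 0.52 0 0 0; 0 -0.73 0.56 0 0 0")

```text
time: 7.45
tool_pos: [0.5743, 0.1746, 0.2845]
ee_rot: [-3.142, -0.004, 0.268]
wrist_force: [-0.3, 4.1, 5.8]
width: 0.0114
```

Call:
step_arm(increments="0 -0.71 0.59 0 0 0; 0 -0.68 0.63 0 0 0; 0 -0.65 0.66 0 0 0; 0 -0.61 0.7 0 0 0; 0 -0.57 0.72 0 0 0")

```text
time: 7.95
tool_pos: [0.5657, 0.2058, 0.249]
ee_rot: [-3.141, -0.001, 0.268]
wrist_force: [0.1, 4.7, 3.4]
width: 0.0112
```

Call:
step_arm(increments="0 -0.54 0.75 0 0 0; 0 -0.5 0.78 0 0 0; 0 -0.46 0.8 0 0 0; 0 -0.42 0.82 0 0 0; 0 -0.38 0.85 0 0 0")

```text
time: 8.45
tool_pos: [0.5598, 0.2271, 0.208]
ee_rot: [3.141, 0.0, 0.267]
wrist_force: [0.6, 4.4, 1.9]
width: 0.0107
```

Call:
step_arm(increments="0 -0.34 0.86 0 0 0; 0 -0.29 0.88 0 0 0; 0 -0.25 0.89 0 0 0; 0 -0.2 0.9 0 0 0; 0 -0.16 0.91 0 0 0")

```text
time: 8.95
tool_pos: [0.5567, 0.2385, 0.1636]
ee_rot: [3.141, 0.0, 0.266]
wrist_force: [1.5, 3.3, 0.8]
width: 0.0111
```

Call:
step_arm(increments="0 -0.11 0.7 0 0 0; 0 0 0 0 0 0; 0 0 0 0 0 0; 0 0 0 0 0 0")

```text
time: 9.35
tool_pos: [0.5565, 0.2392, 0.1577]
ee_rot: [3.14, 0.0, 0.266]
wrist_force: [3.2, 1.2, -1.0]
width: 0.0108
```

```bash
python3 - <<'E'
from h import *
st()
b=snapshot("wrist")[100:300,240:560,::-1]
cv2.imwrite("pics/c4.png",cv2.resize(b,(640,400)))
E
```

```text
t 9.35 tcp feeder mm [ -0.9 233.5 157.7] tool z [-0.    -0.001 -1.   ] yaw-f -0.001 F [ 3.2  1.2 -1. ] w 0.0108 q [ 0.31  0.22  1.31 -0.    1.61  1.62]
```

View pics/c4.png

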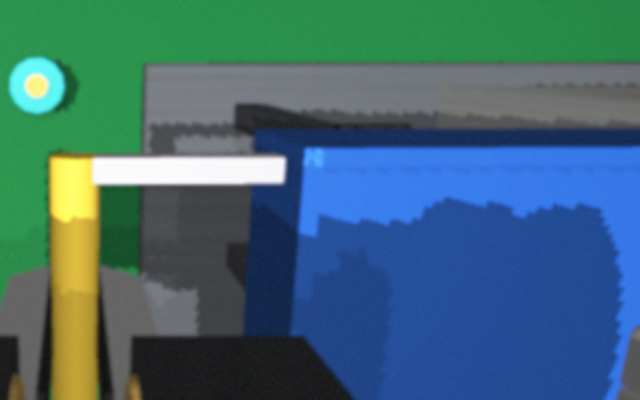

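Call:
step_arm(increments="0 -0.05 0.2 0 0 0; 0 0 0 0 0 0")

```text
time: 9.6
tool_pos: [0.5564, 0.2395, 0.1555]
ee_rot: [3.14, 0.0, 0.266]
wrist_force: [3.1, -0.7, -0.9]
width: 0.0109
```

Call:
step_arm(increments="0 0 0 0 0 0; 0 0 0 0 0 0; 0 0 0 0 0 0; 0 0 0 0 0 0", claw=0)

```text
time: 10.0
tool_pos: [0.5558, 0.2405, 0.1556]
ee_rot: [-3.141, 0.001, 0.267]
wrist_force: [-0.2, 0.6, 0.4]
width: 0.0395
```

Call:
step_arm(increments="0 0 -2 0 0 0; 0 0 -3 0 0 0; 0 0 -4 0 0 0; 0 0 -4 0 0 0; 0 0 -2 0 0 0")

```text
time: 10.5
tool_pos: [0.5567, 0.2408, 0.3105]
ee_rot: [-3.141, -0.006, 0.267]
wrist_force: [0.8, 0.4, -0.5]
width: 0.0469
```

Call:
step_arm(increments="-1.7 3.7 0 0 0 0; -1.7 3.7 0 0 0 0; -1.7 3.7 0 0 0 0; -1.7 3.7 0 0 0 0; -1.7 3.7 0 0 0 0")

```text
time: 11.0
tool_pos: [0.5223, 0.0383, 0.3058]
ee_rot: [-3.142, -0.0, 0.267]
wrist_force: [0.7, 0.4, -0.7]
width: 0.047
```

Call:
step_arm(increments="-1.7 3.7 0 0 0 0; -1.7 3.7 0 0 0 0; -1.7 3.7 0 0 0 0; -1.7 3.7 0 0 0 0; -1.7 4 0 0 0 0")

```text
time: 11.5
tool_pos: [0.4899, -0.1653, 0.306]
ee_rot: [-3.142, -0.001, 0.268]
wrist_force: [0.6, 0.3, -0.1]
width: 0.0471
```

Call:
step_arm(increments="0 0 3 0 0 0; 0 0 3 0 0 0; 0 0 3 0 0 0; 0 0 3 0 0 0; 0 0 0 0 0 0")

```text
time: 12.0
tool_pos: [0.4877, -0.1629, 0.1806]
ee_rot: [-3.135, 0.008, 0.267]
wrist_force: [-0.8, 1.0, -0.5]
width: 0.047
```

```bash
python3 - <<'E'
from h import *
o=st();im=snapshot("wrist")[:,:,::-1].copy();c=cam("wrist",o)
def F(P):
    cc,s=np.cos(FP[2]),np.sin(FP[2]);P=np.array(P)/1e3
    return [FP[0]+cc*P[0]-s*P[1],FP[1]+s*P[0]+cc*P[1],P[2]]
for P in([-170,-140,88],[-75,-140,85],[-170,-126,88],[-170,-154,88]):
    u=proj(c,F(P))[0];print(P,u.round());cv2.circle(im,tuple(int(v) for v in u),3,(255,0,255),1)
top=snapshot("top")[120:280,150:390,::-1]
cv2.imwrite("pics/w5.png",np.hstack([im,cv2.copyMakeBorder(cv2.resize(top,(240,160)),0,260,0,0,0)]))
E
```

```text
t 12.00 tcp feeder mm [-173.3 -136.2  180.6] tool z [-0.009  0.004 -1.   ] yaw-f -0.000 F [-0.8  1.  -0.5] w 0.0470 q [-0.43  0.02  1.49  0.    1.64  0.87]
[-170, -140, 88] [282. 204.]
[-75, -140, 85] [282.  84.]
[-170, -126, 88] [265. 204.]
[-170, -154, 88] [299. 204.]
```

View pics/w5.png

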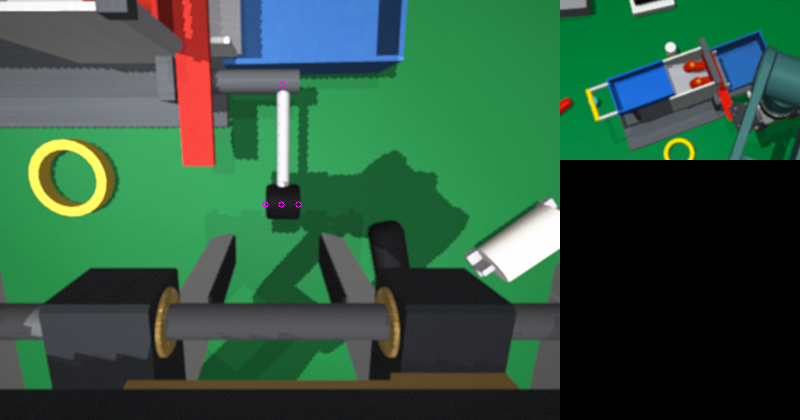

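Call:
step_arm(increments="0 0 3 0 0 0; 0 0 3 0 0 0; 0 0 3 0 0 0; 0 0 1 0 0 0; 0 0 0 0 0 0")

```text
time: 12.6
tool_pos: [0.4907, -0.1642, 0.086]
ee_rot: [-3.141, 0.0, 0.267]
wrist_force: [0.3, 0.0, 0.0]
width: 0.0465
```

```bash
python3 -c "
from h import *
st()"
```

```text
t 12.60 tcp feeder mm [-170.7 -138.3   86. ] tool z [-0.  0. -1.] yaw-f 0.000 F [0.3 0.  0. ] w 0.0465 q [-0.43  0.07  1.63 -0.    1.44  0.87]
```

Call:
step_arm(increments="0.1 0.15 1 0 0 0; 0 0 0.6 0 0 0; 0 0 0 0 0 0")

```text
time: 12.9
tool_pos: [0.492, -0.1655, 0.0697]
ee_rot: [3.142, -0.0, 0.267]
wrist_force: [-0.1, -0.9, 0.4]
width: 0.0469
```

Call:
step_arm(increments="0 0 0 0 0 0; 0 0 0 0 0 0; 0 0 0 0 0 0; 0 0 0 0 0 0", claw=1)

```text
time: 13.3
tool_pos: [0.4922, -0.1658, 0.0701]
ee_rot: [3.14, -0.001, 0.267]
wrist_force: [0.3, -1.0, -0.2]
width: 0.0276
```

```bash
python3 -c "
from h import *
st()
x=z=0
a=.03
for t in np.linspace(.03,1.571,16):
    X=-75-95*np.cos(t);Z=85+95*np.sin(t);print('%.2f'%t,round(X,1),round(Z,1),'dx %.2f dz %.2f'%((X-x)/10,-(Z-z)/10));x,z=X,Z"
```

```text
t 13.30 tcp feeder mm [-169.7 -140.2   70.1] tool z [ 0.001 -0.001 -1.   ] yaw-f -0.000 F [ 0.3 -1.  -0.2] w 0.0276 q [-0.43  0.09  1.65 -0.    1.41  0.87]
0.03 -170.0 87.8 dx -17.00 dz -8.78
0.13 -169.2 97.6 dx 0.08 dz -0.97
0.24 -167.4 107.2 dx 0.18 dz -0.96
0.34 -164.6 116.5 dx 0.28 dz -0.94
0.44 -160.9 125.5 dx 0.37 dz -0.90
0.54 -156.3 134.1 dx 0.46 dz -0.86
0.65 -150.8 142.2 dx 0.55 dz -0.81
0.75 -144.6 149.7 dx 0.63 dz -0.75
0.85 -137.6 156.5 dx 0.70 dz -0.68
0.95 -129.9 162.5 dx 0.77 dz -0.60
1.06 -121.7 167.7 dx 0.82 dz -0.52
1.16 -112.9 172.1 dx 0.87 dz -0.43
1.26 -103.8 175.5 dx 0.91 dz -0.34
1.37 -94.4 178.0 dx 0.94 dz -0.25
1.47 -84.7 179.5 dx 0.96 dz -0.15
1.57 -75.0 180.0 dx 0.97 dz -0.05
```

Call:
step_arm(increments="0.08 0 -0.97 0 0 0; 0.18 0 -0.96 0 0 0; 0.28 0 -0.94 0 0 0; 0.37 0 -0.9 0 0 0; 0.46 0 -0.86 0 0 0")

```text
time: 13.8
tool_pos: [0.5045, -0.1623, 0.1159]
ee_rot: [3.141, 0.003, 0.266]
wrist_force: [0.5, -6.3, -9.0]
width: 0.028
```

Call:
step_arm(increments="0.55 0 -0.81 0 0 0; 0.63 0 -0.75 0 0 0; 0.7 0 -0.68 0 0 0; 0.77 0 -0.6 0 0 0; 0.82 0 -0.52 0 0 0")

```text
time: 14.3
tool_pos: [0.5363, -0.1536, 0.149]
ee_rot: [-3.141, 0.007, 0.266]
wrist_force: [-3.5, -5.7, -8.6]
width: 0.0275
```

```bash
python3 -c "
from h import *
st()"
```

```text
t 14.30 tcp feeder mm [-123.9 -140.1  149. ] tool z [-0.007 -0.002 -1.   ] yaw-f -0.001 F [-3.5 -5.7 -8.6] w 0.0275 q [-0.38  0.13  1.44 -0.    1.58  0.93]
```

Tracking the arc well; finish the swing.

Call:
step_arm(increments="0.87 0 -0.43 0 0 0; 0.91 0 -0.34 0 0 0; 0.94 0 -0.25 0 0 0; 0.96 0 -0.15 0 0 0; 0.97 0 -0.05 0 0 0")

```text
time: 14.8
tool_pos: [0.5807, -0.1415, 0.1634]
ee_rot: [3.141, 0.007, 0.265]
wrist_force: [-7.8, -4.7, 1.5]
width: 0.0276
```

Call:
step_arm(increments="0 0 0 0 0 0; 0 0 0 0 0 0; 0 0 0 0 0 0; 0 0 0 0 0 0; 0 0 0 0 0 0")

```text
time: 15.3
tool_pos: [0.5822, -0.1411, 0.1635]
ee_rot: [3.141, 0.003, 0.266]
wrist_force: [-3.3, -4.0, -1.3]
width: 0.0275
```

```bash
python3 - <<'E'
from h import *
st()
a=snapshot("top")[120:280,210:390,::-1];b=snapshot("side")[120:320,190:400,::-1];w=snapshot("wrist")[:,:,::-1]
cv2.imwrite("pics/c6.png",np.vstack([np.hstack([cv2.resize(a,(400,300),interpolation=2),cv2.resize(b,(400,300),interpolation=2)]),np.hstack([cv2.resize(w,(400,300)),cv2.resize(w[0:210,180:460],(400,300))])]))
E
```

```text
t 15.30 tcp feeder mm [ -76.4 -140.1  163.5] tool z [-0.003 -0.002 -1.   ] yaw-f -0.001 F [-3.3 -4.  -1.3] w 0.0275 q [-0.33  0.21  1.32 -0.    1.62  0.97]
```

View pics/c6.png

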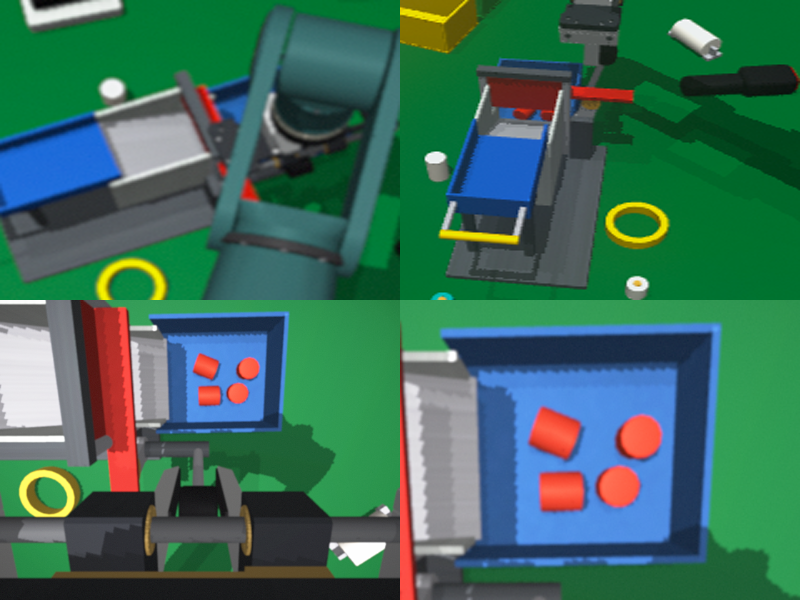

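Call:
step_arm(increments="0.15 0 0 0 0 0; 0 0 0 0 0 0; 0 0 0 0 0 0")

```text
time: 15.75
tool_pos: [0.5826, -0.141, 0.1636]
ee_rot: [3.141, 0.005, 0.266]
wrist_force: [-5.2, -4.2, 0.5]
width: 0.0271
```

```bash
python3 - <<'E'
from h import *
st();close_job()
E
```

```text
t 15.75 tcp feeder mm [ -75.9 -140.1  163.6] tool z [-0.005 -0.002 -1.   ] yaw-f -0.001 F [-5.2 -4.2  0.5] w 0.0271 q [-0.33  0.21  1.31 -0.    1.62  0.97]
the job is handed in; nothing more can be done
```

I finished the job and handed it in at 15.75 s, with the gripper still holding the cam lever straight up.

- **Tray:** I gripped the yellow bar, raised the tray to about 1.0 rad so the stand-offs slid in against the shut gate, then lowered it back onto its rest. Later pictures showed the tray level and empty.
- **Lever:** I gripped the knob by its flat faces and swung it up. At the end the fingers were at feeder x = -75.9 mm against -75 mm for straight up, which is about 1.56 rad. They read 27 mm open, so they were still on the 28 mm knob.
- **Stand-offs:** the last wrist picture showed all four red stand-offs in the blue bin and the hopper empty, with the gate up.
- **Other checks:** the highest wrist force I read was about 11 N. The bin and the bench items in view looked undisturbed, but I did not measure their positions again.
- **Small disagreement:** with the lever up, the grasp point read about 2 mm higher than the nominal knob height. I took this as a small slip in the grip plus calibration error and did not correct it.

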